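# Clamp a terracotta bar in the mosaic bench vise

### The arm

A 7-joint arm with a two-finger parallel gripper is mounted at the origin on the work surface. World frame = base frame: x ahead of the robot, y to its left, z up, the work surface at z = 0. Lengths are in m, angles in rad, forces in N, time in s.
With the tool pointing down it reaches from about 0.4 to 0.875 m from the base axis. Payload 6.5 kg.
Tool frame: the origin (TCP) lies on the centre line of the jaws, within the pads' length; the fingertips stand 22 mm ahead of it and the grasp point (between the pads) lies 3 mm ahead of it; z points along the fingers, y is the line along which they close (so a half turn about z gives the same grasp; the last joint's range is limited). The gripper opens to 88 mm and grips with 3 to 60 N. Pads are 18 mm wide; open, the fingers measure 123 mm over their backs; the gripper's body (75 mm by 187 mm) begins 45 mm behind the grasp point.
Start: joints at [-1.256, 0.536, -0.004, 1.538, 0.003, 1.067, -0.071], TCP at [0.242, 0.603, 0.261] pointing down, gripper open.
Joint ranges: [-2.7, 2.7], [-0.37, 2.16], [-1.27, 1.26], [0.24, 2.4], [-1.31, 4.45], [0.19, 1.91], [-2.76, 2.76]. Speed limits (rad/s): [2.39, 2.39, 3.14, 3.14, 3.14, 3.14, 3.14].

### API

Orientations are given as a unit quaternion [w, x, y, z].
In Python, from station import ctrl gives the robot as it stands.
- The arm moves only by the tool send_rows, never from a script. Its argument "increments" is a list of rows, each an object with "dp": the shift along the tool's x, y, z in mm, a list of three; "rot": the turn, a rotation vector about the tool's x, y, z in degrees, a list of three; "grip": the opening, from 0 (shut) to 1 (fully open). A call has exactly 8 rows; each row is the pose to reach, as a shift and turn from the pose commanded when the call began, along the tool's axes at that moment; what a row does not reach only later rows make up. A row lasts 1/12 s, in which the tool goes at most 41.7 mm and 7.16 degrees, less where a joint would pass 70% of its speed; a pose out of reach is approached as far as the arm can. A call with a gripper value outside its range is refused whole. The fingers move at their own pace and stop on an object; "grip_force" is the grip in N (left out, the last holds). Time passes only in rows, so rows that repeat a pose let the fingers close, or fill a call up. It gives the time, the measured TCP pose, the force, the opening and the grip force at its end, in the units of the state.
- ctrl.sense(): the state, without advancing time (a new reading comes with each control period).
- ctrl.camera(name): name is "scene" or "side" or "wrist"; returns a dict with "pixels" (384x512x3 uint8, red, green, blue), "intrinsics" (3x3 intrinsics, pixels), "R" (3x3) and "t" (3): a world point X has camera coordinates R X + t; the wrist camera has in their place "mount" (4x4, takes a point from camera to tool coordinates, whose origin is the TCP and whose axes are the flange's). Camera axes: x right, y down, z forward; pixel columns grow to the right and rows downward; lengths in m; the calibration is good to about 2 mm. A picture is of the moment at which its call begins: read the wrist's pose just before it. There is no depth.
- ctrl.close_job(): hands the job in; it is judged then, once.
The state is a dict: "t": time; "joint_pos": joint angles; "joint_velocities": joint speeds; "effort": joint torques, N m; "position": TCP position; "tcp_rot": TCP orientation; "ft_force": force on the tool from outside, world axes, zero at the start; "ft_torque": the same for the moment, N m; "opening": finger opening in m; "grasp_force": force on a finger pad.
Only numpy, scipy, OpenCV 4.12 (cv2) and the standard library are available. Lean on these libraries where they do the work, as an engineer would, in place of code of your own. Each camera call takes 0.05 s, during which the arm holds its last target. There are 200 camera calls.

### The job

Slide the terracotta bar along the vise bed, without lifting it off the bed, until its two ends are flush with the ends of the jaws. Then turn the handwheel clockwise by its crank grip until the sliding jaw pinches the bar firmly against the fixed jaw: about twice as hard to turn as when it runs free, but not forced, because the bar is brittle. Let go of everything and leave the other things on the bench and the small offcut on the bed where they are.

Things in the scene. Friction and masses are not known exactly. Their poses are not given: they have to be found in the camera images.
- vise: Grey machine vise fixed to the bench. Origin at bench level, mid-width; z up, x along the jaws, y along the screw. Bed 260 mm long in x, y -85 to 130, its top 75 mm high, scribed across at x = -60 and 60 (the jaws' ends). Jaws 120 mm wide, 40 thick, tops 125 mm high: fixed one's face at y = 90, sliding one on the bar's -y side. Headstock y -85 to -60, 80 wide, top 125. Foot 300 mm in x, 20 high.
- bar: Terracotta bar, 120 mm long (its x), 85 high, hand-sawn 48 to 56 thick (its y), 0.65 to 0.95 kg, standing on the bed between the jaws, roughly along them, sticking out 50 to 85 mm at the robot's end. Origin at the centre of its underside. Its top is 35 mm above the jaws. Brittle: a jaw force over 150 N cracks it, 30 N or more holds it.
- handwheel (a joint): Turn of the wheel in rad, 0 = grip at the top, jaw fully open; grows clockwise seen from the wheel's side looking along the vise's +y (grip goes from the top to the vise's +x); 20 mm of closing a turn. Limit 15. The screw stays as left. Running free takes 0.3 N m (5.5 N at the grip); each 10 N of jaw force adds about 0.6 N there.
- jaw (a joint): Travel of the sliding jaw in m; 0 is fully open with 90 mm between the jaw faces, grows as it closes (gap = 90 mm minus travel). Its steel face plate is sprung: it gives up to 6 mm, about 30 N per mm, and this give is not part of the reading.
- jaw_face (a point): Middle of the sliding jaw's face plate (unpressed), 25 mm above the bed.
- wheel_hub (a point): On the wheel's axis (along the vise's y) at the front (-y) face of its disc, 100 mm above the bench; fixed on the vise at x = 0, y = -110 mm. Dark steel disc, 136 mm in diameter, 12 thick; a 22 mm hub nut stands 6 mm out of the face.
- crank_grip (a point): Crank grip: brown wooden sleeve, 22 mm in diameter (26 at its outer rim), 44 long, standing out of the disc along the vise's -y, 55 mm off the wheel's axis, spinning freely on its pin. This point: on its axis, 24 mm out from the disc. At the bottom of the turn an upright gripper would strike the disc: lean it away from the vise about 30 degrees (fingers down and to the vise's +y).
- offcut: Small terracotta offcut, 30 x 45 x 22 mm, lying on the bed at the end far from the robot, outside the jaws. Leave it.
- nippers: Tile nippers with red handles, 200 mm long, lying on the bench. Leave them.
- knife: Spatula lying on the bench on the handwheel's side. Leave it.
- brush: Brush lying on the bench. Leave it.
- jar: Closed jar, 72 mm in diameter, 100 mm high. Leave it.
- cup: White mug, 80 mm in diameter, 90 mm high. Leave it.
- hammer: Hammer lying on the bench. Leave it.
There are look-alikes about, which are no part of the job. What is shaped like the bar but yellow is not meant.

How it is judged:
On the way, in this order (a step that is already met when the one before it is completed fails the run):
1. the bar stands on the bed with its ends flush with the jaws' ends (within 6 mm), the sliding jaw not yet touching it (x of bar in the frame of vise between -0.006 and 0.006 m and angle between the x axis of bar and the x axis of vise, either way round below 0.07 rad and z of bar in the frame of vise below 0.08 m and contact force between jaw and bar below 1 N), for 0.2 s.
2. the sliding jaw pinches the bar with 30 N or more (x of bar in the frame of vise between -0.006 and 0.006 m and angle between the x axis of bar and the x axis of vise, either way round below 0.07 rad and z of bar in the frame of vise below 0.08 m and contact force between jaw and bar above 30 N), for 0.2 s.
At the end, for the whole second after the job is handed in: the bar stands on the bed, its ends within 6 mm of the jaws' ends and lengthwise along them (within 4 degrees), against the fixed jaw and pinched by the sliding jaw with at least 30 N (never over 150 N); bar and handwheel are at rest and the gripper is clear (all of step 2 and y of bar in the frame of vise above 0.058 m and linear speed of bar below 0.01 m/s and velocity of joint handwheel below 0.1 rad/s and contact force between the fingers and anything else below 0.5 N); the robot touches nothing.
It fails at once if the bar is lifted more than 8 mm off the bed (z of bar in the frame of vise above 0.083 m).
It fails at once if the bar is tipped over (more than 17 degrees) (angle between bar's own z axis and vertical above 0.3 rad).
It fails at once if the bar is cracked: jaw force over 150 N (contact force between jaw and bar above 150 N).
It fails at once if another thing on the bench or the offcut is moved by more than 30 mm (distance of any of offcut, nippers, knife, brush, jar, cup, hammer from where it was at the start of the episode above 0.03 m).
It also fails if it takes over 69 s, if anything falls off the work surface, if the arm or the gripper's body presses on something with over 40 N, if the wrist force passes 120 N, or if a joint passes its speed limit or range.

## Working session

There is one attempt and no reset: what is moved stays moved. The work goes in short steps, Python scripts to look and compute and a tool call to move; the robot and the scene stay as the last step left them, time stands still between calls to the robot, and variables do not carry over. Pictures are saved under pics/ and viewed, at most 12 in all, crops included, and the job is handed in when it is done.

Besides the shell and the picture viewer there is one more tool, called after "Call:" in YAML: its name, and indented under it one key for each argument. send_rows: Moves the arm, as the interface text tells. Its arguments: {"type":"object","properties":{"increments":{"type":"array","items":{"type":"object","properties":{"dp":{"type":"array","items":{"type":"number"}},"rot":{"type":"array","items":{"type":"number"}},"grip":{"type":"number"}}}},"grip_force":{"type":"number"}},"required":["increments"]}

```bash
mkdir -p pics; cat > h.py <<'E'
import numpy as np,cv2
from station import ctrl
from scipy.spatial.transform import Rotation as Ro
def save(n,f):
    s=ctrl.sense();c=ctrl.camera(n);cv2.imwrite('pics/'+f,c['pixels'][:,:,::-1]);np.savez('pics/'+f[:-4],**{k:np.asarray(v) for k,v in c.items()},pos=s['position'],q=s['tcp_rot']);return c
def T():
    s=ctrl.sense();w,x,y,z=s['tcp_rot'];return np.array(s['position']),Ro.from_quat([x,y,z,w]).as_matrix(),s
def ray(c,u,v,z):
    d=np.linalg.inv(c['intrinsics'])@[u,v,1];R=np.array(c['R']);o=-R.T@c['t'];d=R.T@d
    return o+d*(z-o[2])/d[2]
def proj(c,X):
    p=np.array(c['intrinsics'])@(np.array(c['R'])@np.array(X)+c['t']);return p[:2]/p[2]
E
python3 - <<'E'
from h import *
a=save('scene','a.png');b=save('side','b.png')
cv2.imwrite('pics/ab.png',cv2.resize(np.vstack([a['pixels'],b['pixels']])[:,:,::-1],None,fx=.78,fy=.78))
for c in(a,b):print(-np.array(c['R']).T@c['t'],np.array(c['intrinsics'])[0,0])
p,R,s=T();print(p,R,s['ft_force'],s['opening'])
E
```

```text
[0.98638167 0.31050527 1.00523231] 346.9340874281611
[-0.2511413  -0.85653582  1.1978557 ] 459.30573096683116
[0.24139245 0.60294779 0.2599283 ] [[-9.28411502e-01  3.71553334e-01 -4.51346685e-04]
 [ 3.71553578e-01  9.28410252e-01 -1.53048943e-03]
 [-1.49623560e-04 -1.58862346e-03 -9.99998727e-01]] [-1.03779366 -0.09341395 -0.15852632] 0.08794637811996492
```

View pics/a.png

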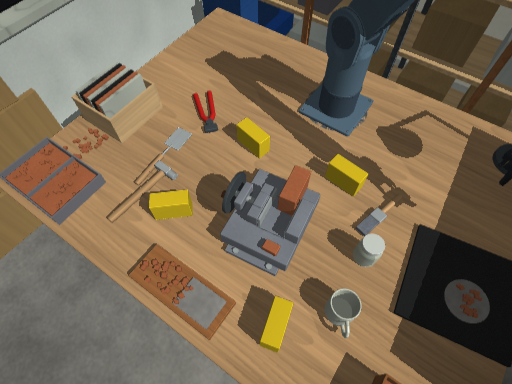

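View pics/b.png

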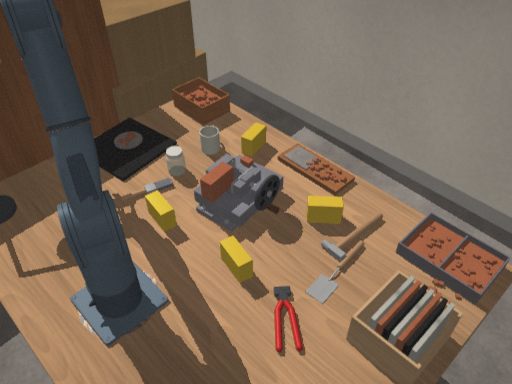

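The scene view shows the vise at about (270,225), with the terracotta bar on it at (294,188) and the offcut at (271,246). The side view shows the bar at (217,181) and the wheel at (267,192). The candidates are the terracotta bar and four yellow look-alikes, in the scene view at (253,138), (347,175), (170,205) and (277,323). Only the terracotta one stands on the vise. I'll enlarge both views to get corners.

```bash
python3 - <<'E'
from h import *
a=dict(np.load('pics/a.npz'));b=dict(np.load('pics/b.npz'))
for c in(a,b):print([proj(c,X).round() for X in([0,0,0],[.242,.603,.26],[.1,0,0],[0,.1,0])])
A=cv2.resize(cv2.imread('pics/a.png')[155:285,205:335],None,fx=4.4,fy=4.4,interpolation=cv2.INTER_CUBIC)
B=cv2.resize(cv2.imread('pics/b.png')[140:240,185:295],None,fx=5.2,fy=5.2,interpolation=cv2.INTER_CUBIC)
cv2.imwrite('pics/ac.png',A);cv2.imwrite('pics/bc.png',B)
E
```

```text
[array([336., 107.]), array([525., 192.]), array([323., 123.]), array([359., 118.])]
[array([119., 299.]), array([ 72., 116.]), array([146., 281.]), array([102., 280.])]
```

View pics/ac.png

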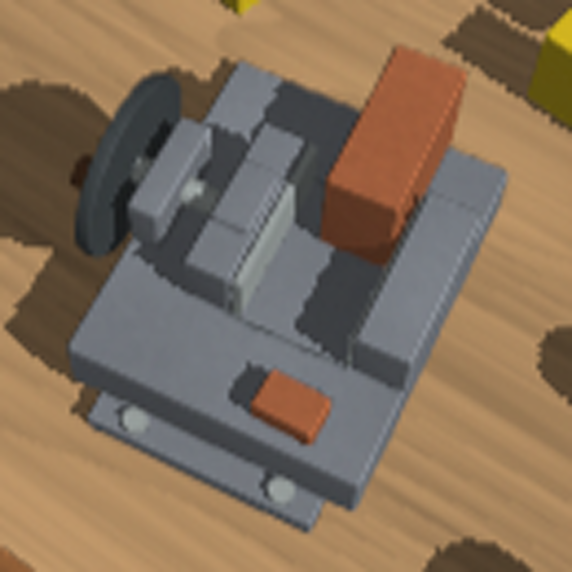

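View pics/bc.png

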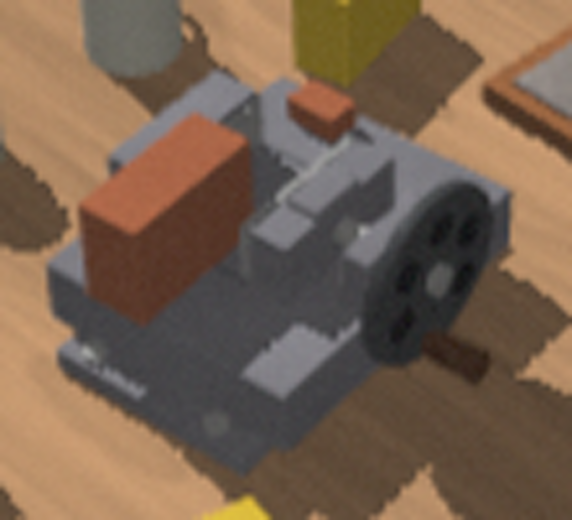

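The crops show that the bar has flat sawn faces and is terracotta, standing on the bed at the robot's end, so it is the one meant. The scene crop gives bed corners (72,347), (355,490), (505,175) and (240,62), and bar-top corners (398,47), (467,70), (400,207) and (325,175). The side crop gives the grip end at (478,362).

```bash
cat > fit.py <<'E'
from h import *
from scipy.optimize import least_squares as LS
a=dict(np.load('pics/a.npz'));b=dict(np.load('pics/b.npz'))
sa=lambda u,v:np.array([u,v])/4.4+[205,155]-.5+.5/4.4
sb=lambda u,v:np.array([u,v])/5.2+[185,140]-.5+.5/5.2
def W(p,L): c,s=np.cos(p[2]),np.sin(p[2]);return np.array([p[0]+c*L[0]-s*L[1],p[1]+s*L[0]+c*L[1],L[2]])
V=[(a,sa(72,349),(.13,-.085,.075)),(a,sa(355,492),(.13,.13,.075)),(a,sa(506,174),(-.13,.13,.075)),(a,sa(240,60),(-.13,-.085,.075)),
(b,sb(512,195),(.13,-.085,.075)),(b,sb(48,268),(-.13,.13,.075)),(b,sb(440,280),(0,-.116,.1)),(a,sa(412,360),(.06,.13,.125))]
f=lambda p:np.concatenate([proj(c,W(p,L))-q for c,q,L in V])
r=LS(f,[.5,.2,0],loss='soft_l1');vp=r.x
if __name__=='__main__':
    print('vise',vp,f(vp).round(1))
    for c,s,P in((a,sa,[(398,46),(467,70),(402,207),(325,176)]),(b,sb,[(193,113),(251,140),(135,237),(79,207)])):
        w=[ray(c,*s(*q),.16) for q in P]
        cs,sn=np.cos(vp[2]),np.sin(vp[2])
        print('bar top in vise',[(np.array([[cs,sn],[-sn,cs]])@(x[:2]-vp[:2])).round(4) for x in w])
    g=lambda t:np.concatenate([proj(b,W(vp,(.055*np.sin(t[0]),-.154,.1+.055*np.cos(t[0]))))-sb(478,362),proj(a,W(vp,(.055*np.sin(t[0]),-.154,.1+.055*np.cos(t[0]))))-sa(78,172)])
    for t0 in(-2,-1,0,1,2,3):
        q=LS(g,[t0]);print('th',q.x,q.cost,q.fun.round(1))
    # jaw face top edges (z .125) in scene: plate top
    for c,s,P in((a,sa,[(302,187),(237,272),(300,140),(228,295)]),):
        w=[ray(c,*s(*q),.125) for q in P];print('jaw',[(np.array([[cs,sn],[-sn,cs]])@(x[:2]-vp[:2])).round(4) for x in w])
    w,R,_=T();print('tool axes x,y',R[:2,0],R[:2,1])
    np.save('vp',vp)
E
python3 fit.py
```

```text
vise [0.5713098  0.05021686 0.14279683] [-2.1 -0.6  0.9 -0.7  1.2 -0.7 -0.3 -0.6  0.7 -1.7 -1.  -1.8  0.6 -0.2
 -0.1  1.2]
bar top in vise [array([-0.134 ,  0.0325]), array([-0.1369,  0.0814]), array([-0.0213,  0.0845]), array([-0.0199,  0.0315])]
bar top in vise [array([-0.023 ,  0.0796]), array([-0.0209,  0.0301]), array([-0.1404,  0.028 ]), array([-0.141 ,  0.0762])]
th [-3.04141377] 0.6438070421378164 [ 0.8  0.8 -0.1 -0.2]
th [-3.04141379] 0.6438070421379039 [ 0.8  0.8 -0.1 -0.2]
th [-3.04141377] 0.6438070421377928 [ 0.8  0.8 -0.1 -0.2]
th [3.24177152] 0.6438070421378402 [ 0.8  0.8 -0.1 -0.2]
th [3.24177153] 0.6438070421377856 [ 0.8  0.8 -0.1 -0.2]
th [3.24177152] 0.6438070421378488 [ 0.8  0.8 -0.1 -0.2]
jaw [array([-0.0247,  0.0145]), array([0.0512, 0.0043]), array([-0.0572, -0.0024]), array([0.0684, 0.0065])]
tool axes x,y [-0.9284115   0.37155358] [0.37155333 0.92841025]
```

Call:
send_rows:
  increments:
    - {"dp": [-26, -24, 0], "rot": [0, 0, -2], "grip": 1}
    - {"dp": [-52, -48, 0], "rot": [0, 0, -4], "grip": 1}
    - {"dp": [-78, -72, 0], "rot": [0, 0, -6], "grip": 1}
    - {"dp": [-104, -96, 0], "rot": [0, 0, -8], "grip": 1}
    - {"dp": [-130, -120, 0], "rot": [0, 0, -10], "grip": 1}
    - {"dp": [-156, -144, 0], "rot": [0, 0, -12], "grip": 1}
    - {"dp": [-182, -168, 0], "rot": [0, 0, -14], "grip": 1}
    - {"dp": [-208, -192, 0], "rot": [0, 0, -15], "grip": 1}
  grip_force: 15

```text
t: 0.77
position: [0.3636, 0.346, 0.2605]
tcp_rot: [-0.0, 0.059, 0.998, -0.0]
ft_force: [0.9, 0.8, -0.7]
opening: 0.0882
grasp_force: 0.0
```

```bash
cat > go.py <<'E'
import sys
from h import *
# go.py vx vy z  tilt(deg, lean away) heading(deg of tool y in vise) : prints dp(mm), rot(deg)
vp=np.load('vp.npy');x,y,z,tilt,hd=map(float,sys.argv[1:6])
p,R,s=T();V=Ro.from_euler('z',vp[2]).as_matrix();t=np.array([vp[0],vp[1],0])
h=np.radians(hd);ty=np.array([np.cos(h),np.sin(h),0]);tz=np.array([0,np.sin(np.radians(tilt)),-np.cos(np.radians(tilt))])
tz=tz-ty*(tz@ty);tz/=np.linalg.norm(tz)
Rt=V@np.array([np.cross(ty,tz),ty,tz]).T
dp=R.T@(t+V@[x,y,z]-p)*1e3;rv=Ro.from_matrix(R.T@Rt).as_rotvec(degrees=True)
print('dp',dp.round(1),'rot',rv.round(1));pv=V.T@(p-t)
print('t',s['t'],'tcp in vise',(pv*1e3).round(1),'q',np.round(s['joint_pos'],2),'F(vise)',(V.T@s['ft_force']).round(1),'op',round(s['opening']*1e3,1),round(s['grasp_force'],1))
print('tool axes in vise\n',(V.T@R).round(3))
E
python3 go.py -.0795 .0555 .24 0 90
python3 -c "
from h import *
a=dict(np.load('pics/a.npz'));vp=np.load('vp.npy')
for u,v in((253,138),(178,140),(208,126),(347,175),(170,205)):
  w=ray(a,u,v,.02);d=w[:2]-vp[:2];c,s=np.cos(vp[2]),np.sin(vp[2]);print(u,v,[c*d[0]+s*d[1],-s*d[0]+c*d[1]])"
```

```text
dp [-149.7 -236.3   20.6] rot [ -0.   -0.  -14.9]
t 0.7667 tcp in vise [-163.5  322.4  260.5] q [-0.85  0.29  0.    1.92 -0.    0.93  0.6 ] F(vise) [ 1.   0.7 -0.7] op 88.2 0.0
tool axes in vise
 [[-0.966  0.257 -0.   ]
 [ 0.257  0.966 -0.   ]
 [ 0.    -0.    -1.   ]]
253 138 [np.float64(-0.2716456944583585), np.float64(-0.17953493122256928)]
178 140 [np.float64(-0.14087104399357836), np.float64(-0.4184650399738618)]
208 126 [np.float64(-0.24716950812156396), np.float64(-0.35533676604318915)]
347 175 [np.float64(-0.27207430083398193), np.float64(0.1785566804564124)]
170 205 [np.float64(0.09639065358028899), np.float64(-0.29286888449455106)]
```

Call:
send_rows:
  increments:
    - {"dp": [-19, -30, 0], "rot": [0, 0, -2], "grip": 1}
    - {"dp": [-38, -60, 0], "rot": [0, 0, -4], "grip": 1}
    - {"dp": [-57, -90, 0], "rot": [0, 0, -6], "grip": 1}
    - {"dp": [-76, -120, 0], "rot": [0, 0, -8], "grip": 1}
    - {"dp": [-95, -150, 5], "rot": [0, 0, -10], "grip": 1}
    - {"dp": [-114, -180, 10], "rot": [0, 0, -12], "grip": 1}
    - {"dp": [-133, -210, 15], "rot": [0, 0, -14], "grip": 1}
    - {"dp": [-150, -236, 20], "rot": [0, 0, -15], "grip": 1}

```text
t: 1.43
position: [0.4847, 0.0933, 0.2404]
tcp_rot: [-0.0, -0.072, 0.997, -0.0]
ft_force: [0.8, 0.1, -0.2]
opening: 0.0883
grasp_force: 0.0
```

```bash
python3 go.py -.0795 .0555 .151 0 90; python3 -c "
from h import *
c=save('wrist','w1.png');print(np.array(c['mount']).round(3),c['intrinsics'])"
```

```text
dp [-0.1  0.6 89.4] rot [-0. -0.  0.]
t 1.4333 tcp in vise [-79.6  54.9 240.4] q [-0.38  0.3   0.12  1.97 -0.04  0.88  1.47] F(vise) [ 0.8  0.  -0.2] op 88.3 0.0
tool axes in vise
 [[-1.    -0.001 -0.   ]
 [-0.001  1.    -0.   ]
 [ 0.    -0.    -1.   ]]
[[ 0.    -0.953 -0.304  0.079]
 [ 1.     0.     0.    -0.001]
 [-0.    -0.304  0.953 -0.124]
 [ 0.     0.     0.     1.   ]] [[312.20726948   0.         256.20829024]
 [  0.         312.20726948 196.9917308 ]
 [  0.           0.           1.        ]]
```

View pics/w1.png

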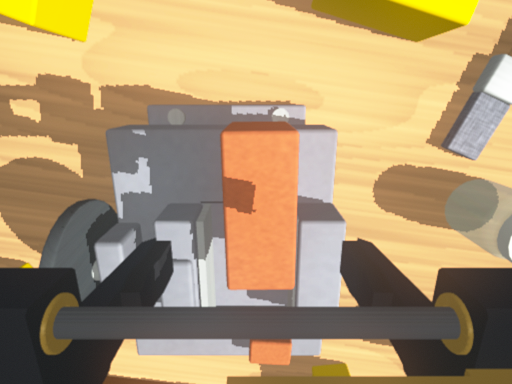

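The wrist view shows the bar top from (223..298, 124) to (228..296, 289). The near end of the fixed jaw's top is at about (320,204). The bar sits centred between the fingers.

```bash
cat >> h.py <<'E'
def wray(f,u,v,z):
    c=np.load('pics/'+f);w,x,y,zz=c['q'];R=Ro.from_quat([x,y,zz,w]).as_matrix();M=c['mount']
    o=R@M[:3,3]+c['pos'];d=R@M[:3,:3]@np.linalg.inv(c['intrinsics'])@[u,v,1];X=o+d*(z-o[2])/d[2]
    vp=np.load('vp.npy');return (Ro.from_euler('z',vp[2]).as_matrix().T@(X-[vp[0],vp[1],0])*1e3).round(1)[:2]
E
python3 - <<'E'
from h import *
im=cv2.imread('pics/w1.png');h=cv2.cvtColor(im,cv2.COLOR_BGR2HSV)
m=cv2.inRange(h,(4,130,60),(16,255,255));m[305:]=0
cn=max(cv2.findContours(m,0,2)[0],key=cv2.contourArea);q=cv2.approxPolyDP(cn,4,True)[:,0];print(q.tolist())
for u,v in q:print(u,v,wray('w1.npz',u,v,.16))
print('jaw',[(u,v,wray('w1.npz',u,v,.125)) for u,v in((300,204),(338,204),(165,206),(297,304))])
g=cv2.cvtColor(im,cv2.COLOR_BGR2GRAY).astype(int);print(g[190:215,318]);print(g[225,185:226])
E
```

```text
[[234, 122], [221, 133], [228, 287], [292, 288], [298, 134], [285, 122]]
234 122 [-143.6   39.9]
221 133 [-136.6   31.4]
228 287 [-21.8  32.9]
292 288 [-21.   81.3]
298 134 [-136.    81.1]
285 122 [-143.6   72.5]
jaw [(300, 204, array([-76.2,  89.7])), (338, 204, array([-76.3, 120.5])), (165, 206, array([-74.4, -20. ])), (297, 304, array([19.3, 91.1]))]
[207 205 207 206 207 208 208 208 186 145 125 124 121 113 110 110 109 110
 108 110 108 109 107 108 109]
[201 202 203 203 204 184 115 104  98  94 102 126 142 143 142 142 142 141
 128 114 114 112 112 113 115 113 114 115 115 116 116 116 116 116 116 116
 116 116 111 106 118]
```

```bash
python3 - <<'E'
from h import *
print('bar bottom near',wray('w1.npz',260,122,.075))
print('jaw base near',wray('w1.npz',318,198.5,.075))
im=cv2.imread('pics/w1.png');g=cv2.cvtColor(im,cv2.COLOR_BGR2GRAY).astype(int)
print(g[199:235,318],g[292:330,318]);print('bed near',g[120:136,315])
for v in(126,127,128,352,353,354):print(v,wray('w1.npz',300,v,.075))
E
```

```text
bar bottom near [-137.4   57.5]
jaw base near [-64.7 114.4]
[145 125 124 121 113 110 110 109 110 108 110 108 109 107 108 109 110 108
 109 109 110 125 151 171 186 200 204 204 205 205 205 203 203 202 202 204] [204 205 204 204 205 206 206 208 209 211 210 211 211 211 170 100  78  80
  82  82  86  85  82  83  85  87  85  84  87  84  85  86  87  86  86  86
  86  86]
bed near [227 227 227 228 193 120 112 113 117 138 162 177 190 200 206 206]
126 [-133.9   93.8]
127 [-133.    93.8]
128 [-132.1   93.9]
352 [121.8 104.9]
353 [123.3 105. ]
354 [124.7 105.1]
```

Call:
send_rows:
  increments:
    - {"dp": [0, 1, 15], "rot": [0, 0, 0], "grip": 1}
    - {"dp": [0, 2, 30], "rot": [0, 0, 0], "grip": 1}
    - {"dp": [0, 2, 45], "rot": [0, 0, 0], "grip": 1}
    - {"dp": [0, 2, 60], "rot": [0, 0, 0], "grip": 1}
    - {"dp": [0, 2, 75], "rot": [0, 0, 0], "grip": 1}
    - {"dp": [0, 2, 85], "rot": [0, 0, 0], "grip": 1}
    - {"dp": [0, 2, 89], "rot": [0, 0, 0], "grip": 1}
    - {"dp": [0, 2, 89], "rot": [0, 0, 0], "grip": 1}

```text
t: 2.15
position: [0.4834, 0.0977, 0.151]
tcp_rot: [-0.001, -0.071, 0.997, -0.0]
ft_force: [0.1, 0.7, 0.8]
opening: 0.0881
grasp_force: 0.0
```

Call:
send_rows:
  increments:
    - {"dp": [0, 0, 0], "rot": [0, 0, 0], "grip": 0.5}
    - {"dp": [0, 0, 0], "rot": [0, 0, 0], "grip": 0.5}
    - {"dp": [0, 0, 0], "rot": [0, 0, 0], "grip": 0.4}
    - {"dp": [0, 0, 0], "rot": [0, 0, 0], "grip": 0.4}
    - {"dp": [0, 0, 0], "rot": [0, 0, 0], "grip": 0.4}
    - {"dp": [0, 0, 0], "rot": [0, 0, 0], "grip": 0.4}
    - {"dp": [0, 0, 0], "rot": [0, 0, 0], "grip": 0.4}
    - {"dp": [0, 0, 0], "rot": [0, 0, 0], "grip": 0.4}
  grip_force: 15

```text
t: 2.82
position: [0.4844, 0.0968, 0.1521]
tcp_rot: [0.0, -0.071, 0.997, -0.0]
ft_force: [-0.9, -4.8, 5.6]
opening: 0.0518
grasp_force: 15.0
```

```bash
python3 go.py -.0005 .0625 .151 0 90
```

```text
dp [-78.9   4.1   1.2] rot [-0.1  0.  -0. ]
t 2.8167 tcp in vise [-79.4  58.5 152.1] q [-0.37  0.44  0.1   2.04 -0.07  0.67  1.48] F(vise) [-1.6 -4.6  5.6] op 51.8 15.0
tool axes in vise
 [[-1.     0.001  0.001]
 [ 0.001  1.    -0.001]
 [-0.001 -0.001 -1.   ]]
```

Call:
send_rows:
  increments:
    - {"dp": [-6, 0, 0], "rot": [0, 0, 0], "grip": 0.4}
    - {"dp": [-12, 1, 0], "rot": [0, 0, 0], "grip": 0.4}
    - {"dp": [-18, 1, 0], "rot": [0, 0, 0], "grip": 0.4}
    - {"dp": [-24, 2, 0], "rot": [0, 0, 0], "grip": 0.4}
    - {"dp": [-30, 2, 0], "rot": [0, 0, 0], "grip": 0.4}
    - {"dp": [-36, 3, 0], "rot": [0, 0, 0], "grip": 0.4}
    - {"dp": [-42, 4, 0], "rot": [0, 0, 0], "grip": 0.4}
    - {"dp": [-48, 4, 0], "rot": [0, 0, 0], "grip": 0.4}

```text
t: 3.48
position: [0.5275, 0.1085, 0.1514]
tcp_rot: [-0.004, -0.071, 0.997, -0.0]
ft_force: [-10.9, -2.1, 12.6]
opening: 0.0519
grasp_force: 15.0
```

```bash
python3 go.py -.0005 .0625 .151 0 90;python3 -c "
from h import *
c=save('wrist','w2.png')
h=cv2.cvtColor(c['pixels'],cv2.COLOR_RGB2HSV);m=cv2.inRange(h,(4,130,60),(16,255,255))
cn=max(cv2.findContours(m,0,2)[0],key=cv2.contourArea);print(cv2.approxPolyDP(cn,4,True)[:,0].tolist(),wray('w2.npz',260,cn[:,0,1].min(),.075))"
```

```text
dp [-34.6  -1.5   0.2] rot [ 0.  -0.5  0. ]
t 3.4833 tcp in vise [-35.1  64.  151.4] q [-0.36  0.5   0.1   1.92 -0.07  0.73  1.49] F(vise) [-11.1  -0.6  12.6] op 51.9 15.0
tool axes in vise
 [[-1.    -0.    -0.008]
 [-0.     1.     0.   ]
 [ 0.008  0.    -1.   ]]
[[215, 134], [189, 158], [200, 306], [313, 305], [321, 153], [273, 132]] [-93.7  65.6]
```

Call:
send_rows:
  increments:
    - {"dp": [-5, -1, 0], "rot": [0, 0, 0], "grip": 0.4}
    - {"dp": [-10, -1, 0], "rot": [0, 0, 0], "grip": 0.4}
    - {"dp": [-15, -1, 0], "rot": [0, 0, 0], "grip": 0.4}
    - {"dp": [-20, -1, 0], "rot": [0, 0, 0], "grip": 0.4}
    - {"dp": [-25, -1, 0], "rot": [0, 0, 0], "grip": 0.4}
    - {"dp": [-29, -1, 0], "rot": [0, 0, 0], "grip": 0.4}
    - {"dp": [-31, -1, 0], "rot": [0, 0, 0], "grip": 0.4}
    - {"dp": [-31, -1, 0], "rot": [0, 0, 0], "grip": 0.4}

```text
t: 4.2
position: [0.5595, 0.1124, 0.1513]
tcp_rot: [-0.003, -0.072, 0.997, 0.0]
ft_force: [-7.0, -1.0, 7.2]
opening: 0.0517
grasp_force: 15.0
```

```bash
python3 go.py -.0005 .0625 .151 0 90
```

```text
dp [-2.4 -0.8  0.3] rot [ 0.  -0.3  0. ]
t 4.2 tcp in vise [ -2.9  63.3 151.3] q [-0.35  0.55  0.1   1.84 -0.08  0.77  1.5 ] F(vise) [-7.1  0.   7.2] op 51.7 15.0
tool axes in vise
 [[-1.    -0.    -0.005]
 [-0.     1.     0.001]
 [ 0.005  0.001 -1.   ]]
```

Call:
send_rows:
  increments:
    - {"dp": [-31, -1, 0], "rot": [0, 0, 0], "grip": 0.7}
    - {"dp": [-31, -1, 0], "rot": [0, 0, 0], "grip": 0.7}
    - {"dp": [-31, -1, 0], "rot": [0, 0, 0], "grip": 0.8}
    - {"dp": [-31, -1, 0], "rot": [0, 0, 0], "grip": 0.8}
    - {"dp": [-31, -1, -10], "rot": [0, 0, 0], "grip": 0.8}
    - {"dp": [-31, -1, -30], "rot": [0, 0, 0], "grip": 0.8}
    - {"dp": [-31, -1, -55], "rot": [0, 0, 0], "grip": 0.8}
    - {"dp": [-31, -1, -80], "rot": [0, 0, 0], "grip": 0.8}

```text
t: 4.87
position: [0.5915, 0.1153, 0.233]
tcp_rot: [-0.001, -0.071, 0.997, 0.0]
ft_force: [-0.2, 0.4, 0.3]
opening: 0.0706
grasp_force: 0.0
```

I wrote that release call as if offsets carried over from the previous call, so the tool moved 31 mm more while opening. I need to check whether the bar was dragged.

```bash
python3 go.py -.08 .0625 .24 0 90; python3 - <<'E'
from h import *
c=save('wrist','w3.png')
s=save('scene','a3.png')
E
```

```text
dp [109.3   0.9  -6.9] rot [ 0.  -0.1  0. ]
t 4.8667 tcp in vise [ 29.3  61.6 233. ] q [-0.35  0.49  0.12  1.7  -0.07  0.96  1.5 ] F(vise) [-0.1  0.4  0.3] op 70.6 0.0
tool axes in vise
 [[-1.    -0.    -0.001]
 [-0.     1.     0.   ]
 [ 0.001  0.    -1.   ]]
```

View pics/w3.png

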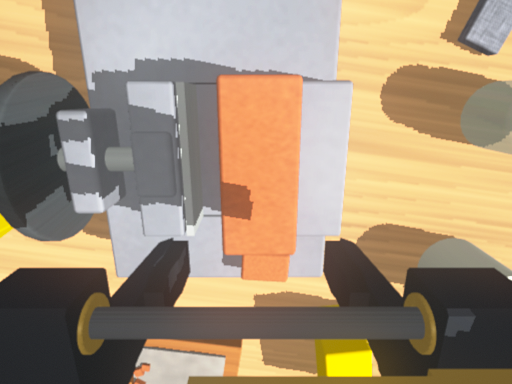

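The wrist view shows the bar top spanning v≈76–254 and u≈219–301, with the jaw tops at v≈82–236. The offcut is untouched behind it.

```bash
python3 - <<'E'
from h import *
im=cv2.imread('pics/w3.png');g=cv2.cvtColor(im,cv2.COLOR_BGR2GRAY).astype(int);h=cv2.cvtColor(im,cv2.COLOR_BGR2HSV)
print('R col260 top',im[68:90,260,2],'far',im[245:265,235,2])
print('jaw col320 top',g[74:95,322],'far',g[228:244,318]);print('slid col160',g[74:95,160],g[226:244,160])
m=cv2.inRange(h,(4,130,60),(16,255,255));m[:,:200]=0
cn=max(cv2.findContours(m,0,2)[0],key=cv2.contourArea);print(cv2.approxPolyDP(cn,3,True)[:,0].tolist())
for v in(74,76,80,254,255):print('bar',v,wray('w3.npz',260,v,.16))
for v in(80,82,84,236,237):print('jaw',v,wray('w3.npz',320,v,.125))
for u,v in((219,90),(301,90),(224,240),(296,240)):print(u,v,wray('w3.npz',u,v,.16))
E
```

```text
R col260 top [208 207 176 134 133 133 163 212 233 241 248 251 251 250 249 248 247 248
 248 249 249 249] far [248 247 246 247 248 248 248 248 246 225 165 135 136 137 136 137 136 136
 137 136]
jaw col320 top [210 209 209 210 209 186 152 157 179 193 207 211 212 213 213 214 214 215
 213 213 213] far [214 212 213 213 212 212 206 198 198 204 206 205 203 204 203 203]
slid col160 [124 124 124 123 122 123 122 142 169 187 201 207 207 206 207 207 207 207
 206 206 206] [200 200 201 200 200 201 201 202 198 191 194 200 201 203 203 168 102  66]
[[220, 75], [217, 96], [224, 253], [242, 255], [243, 279], [284, 281], [288, 255], [294, 250], [302, 80], [298, 75]]
bar 74 [-62.9  63.1]
bar 76 [-61.8  63.1]
bar 80 [-59.5  63.1]
bar 254 [55.1 63.6]
bar 255 [55.9 63.6]
jaw 80 [-61.3 105.3]
jaw 82 [-60.  105.4]
jaw 84 [-58.7 105.5]
jaw 236 [ 57.4 112.7]
jaw 237 [ 58.3 112.8]
219 90 [-53.9  38.6]
301 90 [-54.   87.6]
224 240 [44.3 38.6]
296 240 [44.3 88.4]
```

Measured against the jaws (centre −1.4 mm in this view), the bar centre is at −3.2 mm. It is therefore about −1.8 mm from flush and square to the jaws, so the slip did no harm. Next I go to the crank.

```bash
python3 go.py -.0055 -.23 .26 30 0
```

```text
dp [  37.6 -291.6  -24. ] rot [-23.1  23.8  87.9]
t 4.9667 tcp in vise [ 32.3  61.7 236.7] q [-0.35  0.48  0.12  1.7  -0.07  0.96  1.5 ] F(vise) [ 1.4 -0.4 -0.1] op 70.3 0.0
tool axes in vise
 [[-1.     0.     0.007]
 [ 0.     1.     0.001]
 [-0.007  0.001 -1.   ]]
```

Call:
send_rows:
  increments:
    - {"dp": [3, -21, -10], "rot": [-1.7, 1.7, 6.4], "grip": 0.8}
    - {"dp": [6, -42, -20], "rot": [-3.4, 3.5, 12.8], "grip": 0.8}
    - {"dp": [8, -63, -24], "rot": [-5.1, 5.2, 19.2], "grip": 0.7}
    - {"dp": [11, -84, -24], "rot": [-6.7, 6.9, 25.6], "grip": 0.6}
    - {"dp": [14, -105, -24], "rot": [-8.4, 8.7, 32], "grip": 0.6}
    - {"dp": [16, -126, -24], "rot": [-10.1, 10.4, 38.4], "grip": 0.6}
    - {"dp": [19, -147, -24], "rot": [-11.8, 12.1, 44.8], "grip": 0.6}
    - {"dp": [21, -168, -24], "rot": [-13.4, 13.8, 51.2], "grip": 0.6}

```text
t: 5.63
position: [0.5951, -0.0546, 0.2558]
tcp_rot: [-0.125, 0.368, 0.915, 0.105]
ft_force: [0.6, 0.0, -0.1]
opening: 0.053
grasp_force: 0.0
```

```bash
python3 go.py -.0055 -.23 .26 30 0
```

```text
dp [-81.2 -84.5 -39.6] rot [-10.    9.8  36.2]
t 5.6333 tcp in vise [   8.6 -107.1  255.8] q [-0.04  0.58  0.28  1.55 -0.42  1.28  1.19] F(vise) [ 0.6 -0.1 -0.1] op 53.0 0.0
tool axes in vise
 [[-0.599  0.793 -0.109]
 [ 0.74   0.6    0.302]
 [ 0.305  0.1   -0.947]]
```

Call:
send_rows:
  increments:
    - {"dp": [-13, -14, -7], "rot": [-1.7, 1.6, 6], "grip": 0.6}
    - {"dp": [-26, -28, -14], "rot": [-3.4, 3.2, 12], "grip": 0.6}
    - {"dp": [-39, -42, -20], "rot": [-5, 4.9, 18], "grip": 0.6}
    - {"dp": [-54, -56, -26], "rot": [-6.7, 6.5, 24], "grip": 0.6}
    - {"dp": [-68, -70, -33], "rot": [-8.4, 8.1, 30], "grip": 0.6}
    - {"dp": [-81, -84, -39], "rot": [-10, 9.8, 36.2], "grip": 0.6}
    - {"dp": [-81, -84, -39], "rot": [-10, 9.8, 36.2], "grip": 0.6}
    - {"dp": [-81, -84, -39], "rot": [-10, 9.8, 36.2], "grip": 0.6}

```text
t: 6.3
position: [0.599, -0.1784, 0.2592]
tcp_rot: [-0.195, 0.632, 0.731, 0.169]
ft_force: [0.3, 0.5, -0.6]
opening: 0.0528
grasp_force: 0.0
```

```bash
python3 go.py -.0055 -.1855 .134 30 0; python3 - <<'E'
from h import *
c=save('wrist','w4.png');save('side','b4.png')
E
```

```text
dp [-23.5  -0.3 130.9] rot [-0.   0.2  0.1]
t 6.3 tcp in vise [  -5.2 -230.3  259.2] q [ 0.18  0.7   0.39  1.43 -0.65  1.45  0.89] F(vise) [ 0.4  0.5 -0.6] op 52.8 0.0
tool axes in vise
 [[-0.003  1.    -0.001]
 [ 0.867  0.002  0.498]
 [ 0.498  0.001 -0.867]]
```

View pics/w4.png

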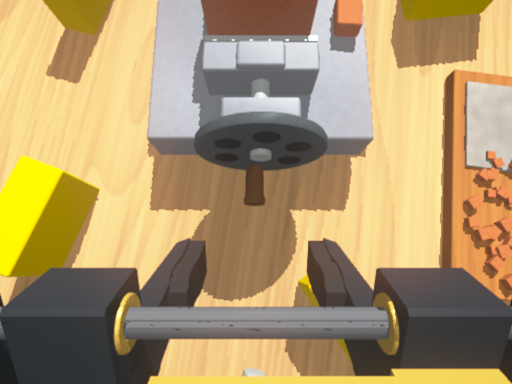

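The wrist view shows the grip end at (255,200) and the hub nut at (261,154). The grip hangs at the bottom of the wheel at x≈−6 mm, which agrees with the fit.

Call:
send_rows:
  increments:
    - {"dp": [-5, 0, 20], "rot": [0, 0, 0], "grip": 0.6}
    - {"dp": [-10, 0, 40], "rot": [0, 0, 0], "grip": 0.6}
    - {"dp": [-14, 0, 60], "rot": [0, 0, 0], "grip": 0.6}
    - {"dp": [-18, 0, 80], "rot": [0, 0, 0], "grip": 0.6}
    - {"dp": [-21, 0, 100], "rot": [0, 0, 0], "grip": 0.6}
    - {"dp": [-23, 0, 120], "rot": [0, 0, 0], "grip": 0.6}
    - {"dp": [-23, 0, 131], "rot": [0, 0, 0], "grip": 0.6}
    - {"dp": [-23, 0, 131], "rot": [0, 0, 0], "grip": 0.6}

```text
t: 7.07
position: [0.5927, -0.1281, 0.1331]
tcp_rot: [-0.197, 0.629, 0.733, 0.169]
ft_force: [-0.5, 0.7, -0.8]
opening: 0.0528
grasp_force: 0.0
```

```bash
python3 go.py -.0055 -.1355 .048 30 0; python3 - <<'E'
from h import *
c=save('wrist','w5.png')
E
```

```text
dp [-4.5 -0.8 95.7] rot [-0.3 -0.1  0.5]
t 7.0667 tcp in vise [  -4.2 -179.6  133.1] q [ 0.15  0.8   0.33  1.58 -0.72  1.22  0.97] F(vise) [-0.4  0.7 -0.8] op 52.8 0.0
tool axes in vise
 [[-0.008  1.    -0.005]
 [ 0.865  0.01   0.501]
 [ 0.501 -0.    -0.865]]
```

View pics/w5.png

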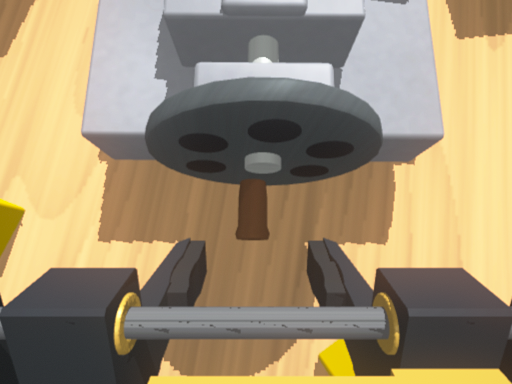

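Call:
send_rows:
  increments:
    - {"dp": [-2, -3, 15], "rot": [0, 0, 0], "grip": 0.6}
    - {"dp": [-4, -3, 30], "rot": [0, 0, 0], "grip": 0.6}
    - {"dp": [-4, -3, 45], "rot": [0, 0, 0], "grip": 0.6}
    - {"dp": [-4, -3, 60], "rot": [0, 0, 0], "grip": 0.6}
    - {"dp": [-4, -3, 72], "rot": [0, 0, 0], "grip": 0.6}
    - {"dp": [-4, -3, 84], "rot": [0, 0, 0], "grip": 0.6}
    - {"dp": [-4, -3, 95], "rot": [0, 0, 0], "grip": 0.6}
    - {"dp": [-4, -3, 95], "rot": [0, 0, 0], "grip": 0.6}

```text
t: 7.78
position: [0.5836, -0.0873, 0.049]
tcp_rot: [-0.196, 0.63, 0.732, 0.169]
ft_force: [-0.8, 1.0, -0.0]
opening: 0.0527
grasp_force: 0.0
```

Call:
send_rows:
  increments:
    - {"dp": [0, 0, 0], "rot": [0, 0, 0], "grip": 0.3}
    - {"dp": [0, 0, 0], "rot": [0, 0, 0], "grip": 0.2}
    - {"dp": [0, 0, 0], "rot": [0, 0, 0], "grip": 0.1}
    - {"dp": [0, 0, 0], "rot": [0, 0, 0], "grip": 0.1}
    - {"dp": [0, 0, 0], "rot": [0, 0, 0], "grip": 0.1}
    - {"dp": [0, 0, 0], "rot": [0, 0, 0], "grip": 0.1}
    - {"dp": [0, 0, 0], "rot": [0, 0, 0], "grip": 0.1}
    - {"dp": [0, 0, 0], "rot": [0, 0, 0], "grip": 0.1}
  grip_force: 25

```text
t: 8.45
position: [0.5841, -0.0897, 0.0505]
tcp_rot: [-0.194, 0.631, 0.732, 0.169]
ft_force: [-3.3, -2.0, 3.8]
opening: 0.0206
grasp_force: 23.6
```

```bash
python3 go.py -.0055 -.1355 .048 30 0; python3 - <<'E'
from h import *
c=save('wrist','w6.png')
E
```

```text
dp [2.9 1.8 4.6] rot [-0.1  0.2  0.3]
t 8.45 tcp in vise [  -7.3 -140.3   50.5] q [ 0.12  0.89  0.27  1.65 -0.79  1.06  1.03] F(vise) [-3.6 -1.5  3.8] op 20.6 23.6
tool axes in vise
 [[-0.005  1.    -0.001]
 [ 0.868  0.005  0.497]
 [ 0.497  0.002 -0.868]]
```

View pics/w6.png

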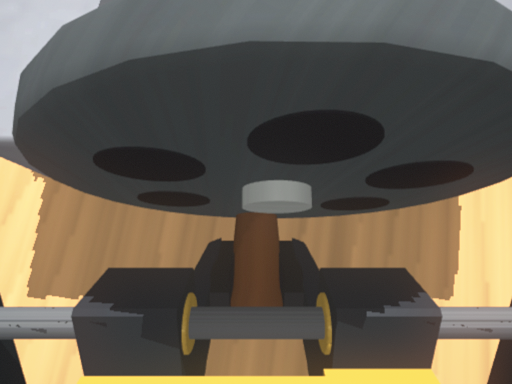

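The grip is held (opening 20.6 mm). Its present angle is about 3.27 rad. Next I generate the circle rows.

```bash
cat > circ.py <<'E'
import sys,json
from h import *
# circ.py theta0 step_deg n : rows from commanded theta0
vp=np.load('vp.npy');V=Ro.from_euler('z',vp[2]).as_matrix()
p,R,s=T();pv=V.T@(p-[vp[0],vp[1],0])+.003*(V.T@R)[:,2];F=V.T@s['ft_force'];M=V.T@R
th=np.arctan2(pv[0],pv[2]-.1);er=np.array([np.sin(th),0,np.cos(th)]);et=np.array([np.cos(th),0,-np.sin(th)])
print('t',round(s['t'],2),'th meas',round(th%(2*np.pi),3),'r',round(np.hypot(pv[0],pv[2]-.1)*1e3,1),'grip y',round(pv[1]*1e3,1),'Ft',round(-F@et,1),'Fr',round(F@er,1),'Fy',round(F[1],1),'op',round(s['opening']*1e3,1),'q',np.round(s['joint_pos'],2))
t0=float(sys.argv[1]);d=np.radians(float(sys.argv[2]))
for k in range(int(sys.argv[3])):
    out=[]
    for i in range(1,9):
        t=t0+d*i;dx,dz=55*(np.sin(t)-np.sin(t0)),55*(np.cos(t)-np.cos(t0));out.append([round(.5*dz,1),round(dx,1),round(-.866*dz,1)])
    t0+=8*d;print('end',round(t0,3),json.dumps(out))
E
python3 circ.py 3.273 12 3
```

```text
t 8.5 th meas 3.28 r 52.6 grip y -138.9 Ft -3.3 Fr -3.1 Fy -1.9 op 21.1 q [ 0.12  0.89  0.27  1.65 -0.79  1.06  1.03]
end 4.949 [[1.3, -11.2, -2.3], [3.8, -21.6, -6.6], [7.3, -30.7, -12.7], [11.7, -38.1, -20.3], [16.8, -43.6, -29.0], [22.3, -46.9, -38.6], [28.0, -47.8, -48.5], [33.7, -46.3, -58.4]]
end 6.624 [[5.4, 3.8, -9.4], [10.3, 9.9, -17.9], [14.5, 17.8, -25.1], [17.7, 27.3, -30.7], [19.9, 37.9, -34.5], [21.0, 49.2, -36.3], [20.8, 60.7, -36.1], [19.5, 71.9, -33.7]]
end 8.3 [[-2.5, 10.4, 4.3], [-6.0, 19.5, 10.4], [-10.4, 27.0, 17.9], [-15.4, 32.4, 26.7], [-20.9, 35.7, 36.2], [-26.7, 36.6, 46.2], [-32.4, 35.1, 56.0], [-37.8, 31.2, 65.4]]
```

Call:
send_rows:
  increments:
    - {"dp": [1.3, -11.2, -2.3], "rot": [0, 0, 0], "grip": 0.1}
    - {"dp": [3.8, -21.6, -6.6], "rot": [0, 0, 0], "grip": 0.1}
    - {"dp": [7.3, -30.7, -12.7], "rot": [0, 0, 0], "grip": 0.1}
    - {"dp": [11.7, -38.1, -20.3], "rot": [0, 0, 0], "grip": 0.1}
    - {"dp": [16.8, -43.6, -29], "rot": [0, 0, 0], "grip": 0.1}
    - {"dp": [22.3, -46.9, -38.6], "rot": [0, 0, 0], "grip": 0.1}
    - {"dp": [28, -47.8, -48.5], "rot": [0, 0, 0], "grip": 0.1}
    - {"dp": [33.7, -46.3, -58.4], "rot": [0, 0, 0], "grip": 0.1}

```text
t: 9.17
position: [0.5375, -0.0965, 0.1188]
tcp_rot: [-0.195, 0.631, 0.732, 0.168]
ft_force: [1.3, -3.6, -7.0]
opening: 0.021
grasp_force: 23.6
```

```bash
python3 circ.py 4.949 12 0
```

```text
t 9.17 th meas 5.001 r 56.7 grip y -138.9 Ft 6.4 Fr -2.8 Fy -3.8 op 21.0 q [ 0.12  0.73  0.31  1.76 -0.74  1.11  1.02]
```

Call:
send_rows:
  increments:
    - {"dp": [5.4, 3.8, -9.4], "rot": [0, 0, 0], "grip": 0.1}
    - {"dp": [10.3, 9.9, -17.9], "rot": [0, 0, 0], "grip": 0.1}
    - {"dp": [14.5, 17.8, -25.1], "rot": [0, 0, 0], "grip": 0.1}
    - {"dp": [17.7, 27.3, -30.7], "rot": [0, 0, 0], "grip": 0.1}
    - {"dp": [19.9, 37.9, -34.5], "rot": [0, 0, 0], "grip": 0.1}
    - {"dp": [21, 49.2, -36.3], "rot": [0, 0, 0], "grip": 0.1}
    - {"dp": [20.8, 60.7, -36.1], "rot": [0, 0, 0], "grip": 0.1}
    - {"dp": [19.5, 71.9, -33.7], "rot": [0, 0, 0], "grip": 0.1}

```text
t: 9.83
position: [0.6086, -0.086, 0.1573]
tcp_rot: [-0.195, 0.631, 0.732, 0.167]
ft_force: [-6.2, -6.4, -6.0]
opening: 0.021
grasp_force: 23.5
```

```bash
python3 circ.py 6.624 12 0
```

```text
t 9.83 th meas 0.31 r 57.5 grip y -138.7 Ft 4.9 Fr -7.9 Fy -5.4 op 21.0 q [ 0.08  0.76  0.32  1.58 -0.73  1.22  0.89]
```

Call:
send_rows:
  increments:
    - {"dp": [-2.5, 10.4, 4.3], "rot": [0, 0, 0], "grip": 0.1}
    - {"dp": [-6, 19.5, 10.4], "rot": [0, 0, 0], "grip": 0.1}
    - {"dp": [-10.4, 27, 17.9], "rot": [0, 0, 0], "grip": 0.1}
    - {"dp": [-15.4, 32.4, 26.7], "rot": [0, 0, 0], "grip": 0.1}
    - {"dp": [-20.9, 35.7, 36.2], "rot": [0, 0, 0], "grip": 0.1}
    - {"dp": [-26.7, 36.6, 46.2], "rot": [0, 0, 0], "grip": 0.1}
    - {"dp": [-32.4, 35.1, 56], "rot": [0, 0, 0], "grip": 0.1}
    - {"dp": [-37.8, 31.2, 65.4], "rot": [0, 0, 0], "grip": 0.1}

```text
t: 10.5
position: [0.6403, -0.0815, 0.0827]
tcp_rot: [-0.195, 0.63, 0.732, 0.169]
ft_force: [-8.8, -8.1, 8.8]
opening: 0.021
grasp_force: 23.5
```

```bash
python3 circ.py 8.3 12 2
```

```text
t 10.5 th meas 1.952 r 53.4 grip y -138.7 Ft 4.5 Fr -12.5 Fy -6.7 op 21.0 q [ 0.09  0.91  0.29  1.5  -0.77  1.16  0.92]
end 9.976 [[-4.9, -6.0, 8.5], [-9.1, -13.9, 15.7], [-12.3, -23.4, 21.3], [-14.5, -34.0, 25.1], [-15.6, -45.4, 26.9], [-15.4, -56.9, 26.7], [-14.1, -68.0, 24.3], [-11.6, -78.4, 20.0]]
end 11.651 [[3.5, -9.1, -6.1], [7.9, -16.6, -13.6], [12.9, -22.1, -22.4], [18.4, -25.3, -32.0], [24.2, -26.2, -41.9], [29.9, -24.7, -51.8], [35.3, -20.8, -61.1], [40.2, -14.8, -69.6]]
```

Call:
send_rows:
  increments:
    - {"dp": [-4.9, -6.5, 8.5], "rot": [0, 0, 0], "grip": 0.1}
    - {"dp": [-9.1, -14.9, 15.7], "rot": [0, 0, 0], "grip": 0.1}
    - {"dp": [-12.3, -24.4, 21.3], "rot": [0, 0, 0], "grip": 0.1}
    - {"dp": [-14.5, -35, 25.1], "rot": [0, 0, 0], "grip": 0.1}
    - {"dp": [-15.6, -46.4, 26.9], "rot": [0, 0, 0], "grip": 0.1}
    - {"dp": [-15.4, -57.9, 26.7], "rot": [0, 0, 0], "grip": 0.1}
    - {"dp": [-14.1, -69, 24.3], "rot": [0, 0, 0], "grip": 0.1}
    - {"dp": [-11.6, -79.4, 20], "rot": [0, 0, 0], "grip": 0.1}

```text
t: 11.17
position: [0.5629, -0.0928, 0.0579]
tcp_rot: [-0.193, 0.631, 0.732, 0.169]
ft_force: [4.4, -4.4, -7.0]
opening: 0.0208
grasp_force: 23.6
```

```bash
sed -i 's/pv\[2\]-.1)/pv[2]-.1025)/g; s/^th=/pv[0]+=.001;th=/' circ.py; python3 circ.py 9.976 12 1; python3 circ.py 11.651 6 2;python3 circ.py 11.651 4 4
```

```text
t 11.17 th meas 3.672 r 54.7 grip y -138.8 Ft 6.7 Fr 4.1 Fy -4.9 op 20.8 q [ 0.13  0.85  0.27  1.7  -0.79  1.05  1.05]
end 11.652 [[3.5, -9.1, -6.1], [7.9, -16.6, -13.7], [12.9, -22.0, -22.4], [18.5, -25.3, -32.0], [24.2, -26.2, -41.9], [29.9, -24.7, -51.8], [35.3, -20.8, -61.1], [40.2, -14.8, -69.6]]
t 11.17 th meas 3.672 r 54.7 grip y -138.8 Ft 6.7 Fr 4.1 Fy -4.9 op 20.8 q [ 0.13  0.85  0.27  1.7  -0.79  1.05  1.05]
end 12.489 [[2.2, 3.7, -3.8], [4.2, 7.9, -7.2], [5.9, 12.5, -10.2], [7.4, 17.4, -12.8], [8.7, 22.6, -15.0], [9.6, 28.0, -16.7], [10.3, 33.6, -17.8], [10.7, 39.3, -18.5]]
end 13.327 [[0.1, 5.8, -0.1], [-0.2, 11.5, 0.3], [-0.7, 17.2, 1.2], [-1.5, 22.7, 2.6], [-2.6, 28.0, 4.5], [-4.0, 33.0, 6.9], [-5.6, 37.8, 9.7], [-7.5, 42.2, 13.0]]
t 11.17 th meas 3.672 r 54.7 grip y -138.8 Ft 6.7 Fr 4.1 Fy -4.9 op 20.8 q [ 0.13  0.85  0.27  1.7  -0.79  1.05  1.05]
end 12.21 [[1.5, 2.4, -2.6], [2.9, 5.1, -5.0], [4.2, 7.9, -7.2], [5.4, 10.9, -9.3], [6.4, 14.1, -11.2], [7.4, 17.4, -12.8], [8.3, 20.8, -14.3], [9.0, 24.4, -15.6]]
end 12.768 [[0.6, 3.6, -1.1], [1.1, 7.4, -1.9], [1.4, 11.1, -2.5], [1.6, 14.9, -2.9], [1.7, 18.8, -3.0], [1.7, 22.6, -2.9], [1.5, 26.4, -2.6], [1.2, 30.2, -2.0]]
end 13.327 [[-0.4, 3.7, 0.8], [-1.0, 7.4, 1.8], [-1.7, 11.0, 3.0], [-2.6, 14.4, 4.4], [-3.5, 17.8, 6.1], [-4.6, 21.0, 7.9], [-5.7, 24.0, 9.9], [-7.0, 26.9, 12.1]]
end 13.885 [[-1.4, 2.7, 2.4], [-2.8, 5.2, 4.9], [-4.4, 7.5, 7.6], [-6.0, 9.5, 10.4], [-7.7, 11.3, 13.3], [-9.4, 12.9, 16.3], [-11.2, 14.3, 19.4], [-13.1, 15.4, 22.6]]
```

Call:
send_rows:
  increments:
    - {"dp": [3.5, -9.1, -6.1], "rot": [0, 0, 0], "grip": 0.1}
    - {"dp": [7.9, -16.6, -13.7], "rot": [0, 0, 0], "grip": 0.1}
    - {"dp": [12.9, -22, -22.4], "rot": [0, 0, 0], "grip": 0.1}
    - {"dp": [18.5, -25.3, -32], "rot": [0, 0, 0], "grip": 0.1}
    - {"dp": [24.2, -26.2, -41.9], "rot": [0, 0, 0], "grip": 0.1}
    - {"dp": [29.9, -24.7, -51.8], "rot": [0, 0, 0], "grip": 0.1}
    - {"dp": [35.3, -20.8, -61.1], "rot": [0, 0, 0], "grip": 0.1}
    - {"dp": [40.2, -14.8, -69.6], "rot": [0, 0, 0], "grip": 0.1}

```text
t: 11.83
position: [0.5477, -0.0949, 0.1401]
tcp_rot: [-0.194, 0.631, 0.732, 0.169]
ft_force: [4.7, -4.0, -11.4]
opening: 0.0211
grasp_force: 23.6
```

```bash
python3 circ.py 11.652 3 1; python3 - <<'E'
from h import *
save('scene','a7.png')
im=cv2.imread('pics/a7.png');cv2.imwrite('pics/a7c.png',cv2.resize(im[155:285,205:335],None,fx=4.4,fy=4.4,interpolation=cv2.INTER_CUBIC))
E
```

```text
t 11.83 th meas 5.395 r 55.4 grip y -138.8 Ft 6.3 Fr -10.3 Fy -4.6 op 21.1 q [ 0.11  0.71  0.32  1.74 -0.73  1.14  0.99]
end 12.071 [[1.1, 1.8, -1.9], [2.2, 3.7, -3.8], [3.2, 5.8, -5.5], [4.2, 7.9, -7.2], [5.1, 10.2, -8.8], [5.9, 12.5, -10.2], [6.7, 14.9, -11.6], [7.4, 17.4, -12.8]]
```

View pics/a7c.png

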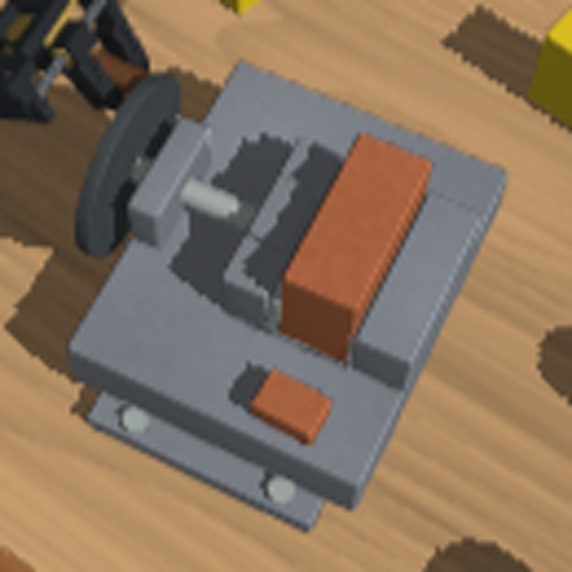

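The crop shows the bar at (355,245) flush within the jaws, the sliding jaw nearly touching it, and the offcut unmoved at (292,405). From here I go slowly and watch the tangential force.

Call:
send_rows:
  increments:
    - {"dp": [1.1, 1.8, -1.9], "rot": [0, 0, 0], "grip": 0.1}
    - {"dp": [2.2, 3.7, -3.8], "rot": [0, 0, 0], "grip": 0.1}
    - {"dp": [3.2, 5.8, -5.5], "rot": [0, 0, 0], "grip": 0.1}
    - {"dp": [4.2, 7.9, -7.2], "rot": [0, 0, 0], "grip": 0.1}
    - {"dp": [5.1, 10.2, -8.8], "rot": [0, 0, 0], "grip": 0.1}
    - {"dp": [5.9, 12.5, -10.2], "rot": [0, 0, 0], "grip": 0.1}
    - {"dp": [6.7, 14.9, -11.6], "rot": [0, 0, 0], "grip": 0.1}
    - {"dp": [7.4, 17.4, -12.8], "rot": [0, 0, 0], "grip": 0.1}

```text
t: 12.55
position: [0.5637, -0.0926, 0.1535]
tcp_rot: [-0.194, 0.631, 0.732, 0.168]
ft_force: [-1.0, -6.6, -9.9]
opening: 0.0207
grasp_force: 23.5
```

```bash
python3 circ.py 12.071 2 3
```

```text
t 12.55 th meas 5.776 r 55.4 grip y -138.8 Ft 6.5 Fr -7.7 Fy -6.4 op 20.7 q [ 0.1   0.71  0.32  1.69 -0.72  1.18  0.95]
end 12.35 [[0.4, 1.7, -0.8], [0.9, 3.4, -1.5], [1.2, 5.2, -2.1], [1.6, 7.0, -2.7], [1.9, 8.8, -3.3], [2.2, 10.6, -3.8], [2.4, 12.5, -4.2], [2.7, 14.4, -4.6]]
end 12.63 [[0.2, 1.9, -0.3], [0.3, 3.8, -0.6], [0.5, 5.7, -0.8], [0.6, 7.6, -1.0], [0.6, 9.5, -1.1], [0.6, 11.4, -1.1], [0.6, 13.3, -1.1], [0.6, 15.3, -1.0]]
end 12.909 [[-0.1, 1.9, 0.1], [-0.2, 3.8, 0.3], [-0.3, 5.7, 0.6], [-0.5, 7.6, 0.9], [-0.7, 9.5, 1.2], [-1.0, 11.3, 1.7], [-1.2, 13.2, 2.1], [-1.5, 15.0, 2.7]]
```

Call:
send_rows:
  increments:
    - {"dp": [0.4, 1.7, -0.8], "rot": [0, 0, 0], "grip": 0.1}
    - {"dp": [0.9, 3.4, -1.5], "rot": [0, 0, 0], "grip": 0.1}
    - {"dp": [1.2, 5.2, -2.1], "rot": [0, 0, 0], "grip": 0.1}
    - {"dp": [1.6, 7, -2.7], "rot": [0, 0, 0], "grip": 0.1}
    - {"dp": [1.9, 8.8, -3.3], "rot": [0, 0, 0], "grip": 0.1}
    - {"dp": [2.2, 10.6, -3.8], "rot": [0, 0, 0], "grip": 0.1}
    - {"dp": [2.4, 12.5, -4.2], "rot": [0, 0, 0], "grip": 0.1}
    - {"dp": [2.7, 14.4, -4.6], "rot": [0, 0, 0], "grip": 0.1}

```text
t: 13.22
position: [0.5764, -0.0907, 0.1586]
tcp_rot: [-0.196, 0.631, 0.732, 0.167]
ft_force: [-5.2, -7.3, -7.4]
opening: 0.0205
grasp_force: 23.5
```

```bash
python3 circ.py 12.35 2 0
```

```text
t 13.22 th meas 6.026 r 55.3 grip y -138.7 Ft 7.8 Fr -5.6 Fy -6.5 op 20.5 q [ 0.09  0.72  0.33  1.66 -0.72  1.2   0.93]
```

Call:
send_rows:
  increments:
    - {"dp": [0.2, 1.9, -0.3], "rot": [0, 0, 0], "grip": 0.1}
    - {"dp": [0.3, 3.8, -0.6], "rot": [0, 0, 0], "grip": 0.1}
    - {"dp": [0.5, 5.7, -0.8], "rot": [0, 0, 0], "grip": 0.1}
    - {"dp": [0.6, 7.6, -1], "rot": [0, 0, 0], "grip": 0.1}
    - {"dp": [0.6, 9.5, -1.1], "rot": [0, 0, 0], "grip": 0.1}
    - {"dp": [0.6, 11.4, -1.1], "rot": [0, 0, 0], "grip": 0.1}
    - {"dp": [0.6, 13.3, -1.1], "rot": [0, 0, 0], "grip": 0.1}
    - {"dp": [0.6, 15.3, -1], "rot": [0, 0, 0], "grip": 0.1}

```text
t: 13.88
position: [0.5909, -0.0886, 0.1604]
tcp_rot: [-0.196, 0.631, 0.732, 0.167]
ft_force: [-8.0, -7.2, -1.3]
opening: 0.0208
grasp_force: 23.5
```

```bash
python3 circ.py 12.63 2 0
```

```text
t 13.88 th meas 0.011 r 55.3 grip y -138.7 Ft 8.9 Fr -1.4 Fy -6.0 op 20.8 q [ 0.09  0.74  0.32  1.62 -0.72  1.21  0.91]
```

Call:
send_rows:
  increments:
    - {"dp": [-0.1, 1.9, 0.1], "rot": [0, 0, 0], "grip": 0.1}
    - {"dp": [-0.2, 3.8, 0.3], "rot": [0, 0, 0], "grip": 0.1}
    - {"dp": [-0.3, 5.7, 0.6], "rot": [0, 0, 0], "grip": 0.1}
    - {"dp": [-0.5, 7.6, 0.9], "rot": [0, 0, 0], "grip": 0.1}
    - {"dp": [-0.7, 9.5, 1.2], "rot": [0, 0, 0], "grip": 0.1}
    - {"dp": [-1, 11.3, 1.7], "rot": [0, 0, 0], "grip": 0.1}
    - {"dp": [-1.2, 13.2, 2.1], "rot": [0, 0, 0], "grip": 0.1}
    - {"dp": [-1.5, 15, 2.7], "rot": [0, 0, 0], "grip": 0.1}

```text
t: 14.55
position: [0.6059, -0.0864, 0.158]
tcp_rot: [-0.196, 0.631, 0.732, 0.167]
ft_force: [-9.6, -8.1, 3.2]
opening: 0.0208
grasp_force: 23.5
```

```bash
python3 circ.py 12.909 1 1
```

```text
t 14.55 th meas 0.29 r 55.2 grip y -138.7 Ft 11.1 Fr -0.0 Fy -6.6 op 20.8 q [ 0.08  0.76  0.32  1.58 -0.72  1.22  0.89]
end 13.049 [[-0.2, 0.9, 0.3], [-0.3, 1.8, 0.6], [-0.5, 2.7, 0.9], [-0.7, 3.6, 1.2], [-0.9, 4.4, 1.6], [-1.1, 5.3, 1.9], [-1.3, 6.2, 2.3], [-1.5, 7.0, 2.7]]
```

The tangential force is 11.1 N against about 6 N running free, which means roughly 80 N of jaw force. I stop here and release.

Call:
send_rows:
  increments:
    - {"dp": [0, 0, 0], "rot": [0, 0, 0], "grip": 0.1}
    - {"dp": [0, -1, 0], "rot": [0, 0, 0], "grip": 0.3}
    - {"dp": [0, -1, 0], "rot": [0, 0, 0], "grip": 0.6}
    - {"dp": [0, -1, 0], "rot": [0, 0, 0], "grip": 0.6}
    - {"dp": [0, -1, 0], "rot": [0, 0, 0], "grip": 0.6}
    - {"dp": [0, -1, 0], "rot": [0, 0, 0], "grip": 0.6}
    - {"dp": [0, -1, -10], "rot": [0, 0, 0], "grip": 0.6}
    - {"dp": [0, -1, -20], "rot": [0, 0, 0], "grip": 0.6}

```text
t: 15.22
position: [0.6088, -0.0949, 0.1745]
tcp_rot: [-0.195, 0.63, 0.732, 0.169]
ft_force: [-0.2, 0.1, 0.7]
opening: 0.0529
grasp_force: 0.0
```

Call:
send_rows:
  increments:
    - {"dp": [0, 0, -15], "rot": [0, 0, 0], "grip": 0.6}
    - {"dp": [0, 0, -30], "rot": [0, 0, 0], "grip": 0.6}
    - {"dp": [0, 0, -50], "rot": [0, 0, 0], "grip": 0.6}
    - {"dp": [0, 0, -70], "rot": [0, 0, 0], "grip": 0.6}
    - {"dp": [0, 0, -90], "rot": [0, 0, 0], "grip": 0.6}
    - {"dp": [0, 0, -105], "rot": [0, 0, 0], "grip": 0.6}
    - {"dp": [0, 0, -110], "rot": [0, 0, 0], "grip": 0.6}
    - {"dp": [0, 0, -110], "rot": [0, 0, 0], "grip": 0.6}

```text
t: 15.88
position: [0.6173, -0.1509, 0.2711]
tcp_rot: [-0.193, 0.631, 0.732, 0.169]
ft_force: [0.2, -0.4, 0.2]
opening: 0.0529
grasp_force: 0.0
```

```bash
python3 go.py 0 -.2 .26 30 0|sed -n 2p; python3 - <<'E'
from h import *
save('wrist','w8.png');save('scene','a8.png')
im=cv2.imread('pics/a8.png')[155:285,205:335];w=cv2.imread('pics/w8.png')
cv2.imwrite('pics/f.png',np.hstack([cv2.resize(im,(384,384),interpolation=cv2.INTER_CUBIC),w[:,56:456]]))
E
```

```text
t 15.8833 tcp in vise [  16.9 -205.6  271.1] q [ 0.15  0.69  0.38  1.41 -0.66  1.46  0.83] F(vise) [ 0.2 -0.5  0.2] op 52.9 0.0
```

View pics/f.png

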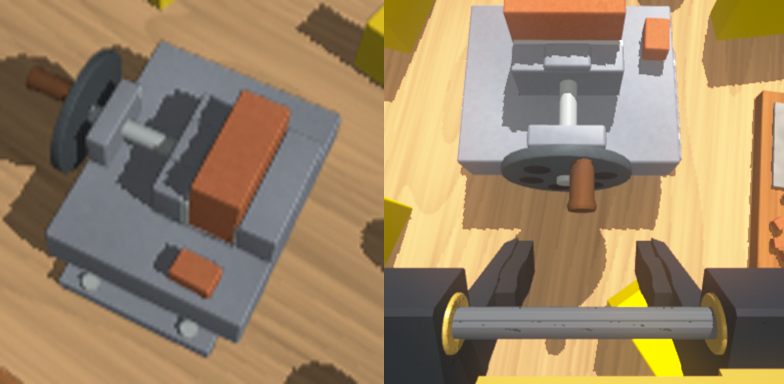

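The final view shows the bar flush between the jaws (about 2 mm off centre) and pinched, with the offcut in place and the gripper clear of the grip.

```bash
python3 -c "
from station import ctrl
print(ctrl.close_job())"
```

```text
the job is handed in; nothing more can be done
None
```

I handed the job in at about 16 s: the bar is about 2 mm from flush with the jaw ends and pinched at roughly 80 N (estimated from the grip force), and the gripper is clear; the hand-in gave no verdict.

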